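# Comb the askew rods straight in their grooved tray

### The job

Take the rake from its rest and, reaching in under the wire guard, comb the three loose rods in the tray until each lies straight down in a groove, all parallel; move the rods only with the rake, not with the fingers, and do not press hard on the tray or bump the guard. Then put the rake back in its rest as it was, and leave the other things on the bench where they are.

Things in the scene. Friction and masses are not known exactly. Their poses are not given: they have to be found in the camera images.
- tray: Fixed white tray, blue walls, 162 (x) x 172 (y) x 22 mm high, inside 150 x 160 mm. Origin at the centre of its underside, z up. Floor 5 mm above the origin. Eight grooves along x, centred at y = +-10, +-30, +-50, +-70 mm, 13 mm wide, parted by seven round-topped ridges 7 mm wide at y = 0, +-20, +-40, +-60 mm, crests 13 mm above the origin. A wire guard stands over it, open at its -x side.
- guard_edge (a point): Middle of the yellow front edge (underside) of the tray's fixed wire guard, at tray x = -17, y = 0, z = 118 mm; the point's axes are the tray's. The edge is 204 mm long along y. The flat guard (5 mm bars 33 mm apart) runs back from it to tray x = +85 mm, its top 126 mm above the bench, on two posts at tray x = 65 to 79, y = +-90 to 98 mm. The tray in front of the edge is uncovered.
- rest: Fixed metal rake rest; origin at the centre of its underside; base x = -58 to 48, y = +-75 mm. A ramp leans 40 degrees from vertical, top towards -x; the rake's -x face lies on its upper (+x) side, the tine tips on a ledge behind a lip 10 mm high whose inner face is 15 mm from the tine axes. The ramp ends 105 mm up the rake from the tips; cheeks (15 to 57 mm up) stand 5 mm beside the rake's head.
- rake_home (a point): where the rake's origin (tip of its middle tine) lies when it is in the rest: 22 mm above the rest's origin; its axes are the rest's
- rake: Loose rake, 120 g. Origin at the tip of its middle tine; z up the handle, y along the tines. Seven steel tines, 4.4 mm thick, 34 mm long, 20 mm apart like the ridges; black head 128 (y) x 14 (x) mm at z = 34 to 50 mm; wooden handle 18 (y) x 14 (x) mm, z = 50 to 185 mm: grip across y at z = 150 mm. Starts in the rest, z leaning 40 degrees towards the rest's -x.
- rod_red: Loose red rod with round ends and two grey bands, 10 mm thick, 80 mm long, 50 g. Origin at its centre, x along it. Starts 20 to 29 degrees askew on the ridges, centre 18 mm above the tray's origin (10 mm when in a groove) and over a groove. A tine moving along a groove straightens the rod if it meets the half ahead of the rod's centre; meeting the half behind turns it farther askew.
- rod_blue: Loose blue rod with round ends and two grey bands, 10 mm thick, 80 mm long, 50 g. Origin at its centre, x along it. Starts 20 to 29 degrees askew on the ridges, centre 18 mm above the tray's origin (10 mm when in a groove) and over a groove. A tine moving along a groove straightens the rod if it meets the half ahead of the rod's centre; meeting the half behind turns it farther askew.
- rod_green: Loose green rod with round ends and two grey bands, 10 mm thick, 80 mm long, 50 g. Origin at its centre, x along it. Starts 20 to 29 degrees askew on the ridges, centre 18 mm above the tray's origin (10 mm when in a groove) and over a groove. A tine moving along a groove straightens the rod if it meets the half ahead of the rod's centre; meeting the half behind turns it farther askew.
- jar_red: Bystander, to be left alone: white sample jar, red cap, 52 mm wide, 75 mm high; origin at its underside
- beaker: Bystander, to be left alone: white graduated beaker, 76 mm wide, 85 mm high; origin at its underside
- tape: Bystander, to be left alone: roll of cream tape lying flat, 87 mm across, 19 mm high; origin at its underside
- jar_blue: Bystander, to be left alone: white sample jar, blue cap, 57 mm wide, 82 mm high; origin at its underside
- marker: Bystander, to be left alone: black and white marker pen lying down, 136 x 16 x 18 mm; origin at its underside
- fuses: Bystander, to be left alone: small orange carton, 30 x 46 x 16 mm; origin at its underside
- vial: Bystander, to be left alone: small vial with black cap, 22 mm wide, 51 mm high; origin at its underside
Not all that is in view belongs to the job. There is more than one size of the rake; the one meant has the size given above.

How it is judged:
By the outcome, as a careful person would: the job done as asked, in the order asked, and still so for the second after the job is handed in, with the robot touching nothing.
It also fails if it takes over 45 s, if anything falls off the work surface, if the arm or the gripper's body presses on something with over 40 N, if the wrist force passes 120 N, or if a joint passes its speed limit or range.

### The arm

A 7-joint arm with a two-finger parallel gripper is mounted at the origin on a cart in front of the work surface, level with it; the furniture and walls round the work are solid. World frame = base frame: x ahead of the robot, y to its left, z up, the work surface at z = 0. Lengths are in m, angles in rad, forces in N, time in s.
With the tool pointing down it reaches from about 0.4 to 0.9 m from the base axis. Payload 5.6 kg.
Tool frame: the origin (TCP) lies at the centre of the arm's flange, where the gripper is bolted on; the fingertips stand 190 mm ahead of it and the grasp point (between the pads) lies 171 mm ahead of it; z points along the fingers, y is the line along which they close (so a half turn about z gives the same grasp; the last joint's range is limited). The gripper opens to 92 mm and grips with 3 to 60 N. Pads are 20 mm wide; open, the fingers measure 128 mm over their backs; the gripper's body (75 mm by 189 mm) begins 69 mm behind the grasp point.
Start: joints at [1.304, 0.468, -0.012, 1.603, 0.006, 1.071, -0.056], TCP at [0.144, -0.634, 0.405] pointing down, gripper open.
Joint ranges: [-2.53, 2.53], [-0.31, 2.02], [-1.57, 1.55], [0.28, 2.44], [-1.29, 4.43], [0.15, 1.84], [-2.92, 2.92]. Speed limits (rad/s): [2.57, 2.57, 3.14, 3.14, 3.14, 3.14, 3.14].

### API

Orientations are given as a unit quaternion [w, x, y, z].
In Python, from rig import bot, cams gives the robot as it stands.
- The arm moves only by the tool apply_moves, never from a script. Its argument "rows" is a list of rows, each a list of 2 entries, a list of its own where there are three numbers: the shift along the world's x, y, z in units of 0.05 m (1.0 is 0.05 m), then the turn, a rotation vector about the world's x, y, z in units of pi/2 rad (1.0 is pi/2 rad). In form: [[[tx, ty, tz], [rx, ry, rz]], ...]. A call has 1 to 5 rows; each row shifts and turns the commanded pose from where the row before left it; what a row does not reach is not made up. A row lasts 1/10 s, in which the tool goes at most 50 mm and 8.59 degrees, less where a joint would pass 70% of its speed; a pose out of reach is approached as far as the arm can. A call with a number of a shift or a turn outside -1 to 1 is refused whole. A call with a gripper value outside its range is refused whole. "fingers" is the opening, from -1 (shut) to 1 (fully open), set as the call begins (left out, the last holds). The fingers move at their own pace and stop on an object; "newtons" is the grip in N (left out, the last holds). Time passes only in rows, so rows that do not move let the fingers close. It gives the time, the measured TCP pose, the force, the opening and the grip force at its end, in the units of the state.
- bot.sense(): the state, without advancing time (a new reading comes with each control period).
- cams.camera(name): name is "side" or "top" or "wrist"; returns (picture, depth): 480x640x3 uint8, red, green, blue; 480x640 float32, m along the optical axis (not along the pixel's ray), 0 where there is no reading.
- cams.calibration(name): a dict with "fx", "fy", "cx", "cy" (pixels), "world_to_cam" (4x4, takes a point from world to camera coordinates); the wrist camera has in their place "mount" (4x4, takes a point from camera to tool coordinates, whose origin is the TCP and whose axes are the flange's). Camera axes: x right, y down, z forward; pixel columns grow to the right and rows downward; lengths in m; the calibration is good to about 2 mm. A picture is of the moment at which its call begins: read the wrist's pose just before it. calibration takes no time and is no camera call.
- bot.close_job(): hands the job in; it is judged then, once.
The state is a dict: "clock": time; "q": joint angles; "qd": joint speeds; "effort": joint torques, N m; "ee_pos": TCP position; "orientation": TCP orientation; "ft_force": force on the tool from outside, world axes, zero at the start; "torque": the same for the moment, N m; "gripper_width": opening from 0.0 (shut) to 1.0 (fully open); "grasp_force": force on a finger pad.
Only numpy, scipy, OpenCV 4.12 (cv2) and the standard library are available. Lean on these libraries where they do the work, as an engineer would, in place of code of your own. Each camera call takes 0.05 s, during which the arm holds its last target. There are 200 camera calls.

## Working session

There is one attempt and no reset: what is moved stays moved. The work goes in short steps, Python scripts to look and compute and a tool call to move; the robot and the scene stay as the last step left them, time stands still between calls to the robot, and variables do not carry over. Pictures are saved under pics/ and viewed, at most 10 in all, crops included, and the job is handed in when it is done.

Besides the shell and the picture viewer there is one more tool, called by a JSON object that holds its "op" and its "data", one argument or row to a line. apply_moves: Moves the arm, as the interface text tells. Its arguments: {"type":"object","properties":{"rows":{"type":"array","items":{"type":"array"}},"fingers":{"type":"number"},"newtons":{"type":"number"}},"required":["rows"]}

```bash
ls; mkdir -p pics
cat > h.py <<'E'
import numpy as np, cv2
from rig import bot, cams
from scipy.spatial.transform import Rotation as R
def grab(n):
    s=bot.sense(); p,d=cams.camera(n); c=cams.calibration(n)
    K=np.array([[c['fx'],0,c['cx']],[0,c['fy'],c['cy']],[0,0,1]])
    if 'mount' in c:
        T=np.eye(4); T[:3,:3]=R.from_quat(np.roll(s['orientation'],-1)).as_matrix(); T[:3,3]=s['ee_pos']; T=T@np.array(c['mount'])
    else: T=np.linalg.inv(np.array(c['world_to_cam']))
    return p,d,K,T
def ray(uv,K,T):
    uv=np.atleast_2d(uv).astype(float); r=np.c_[uv,np.ones(len(uv))]@np.linalg.inv(K).T
    return T[:3,3], r@T[:3,:3].T
def onplane(uv,K,T,z):
    o,r=ray(uv,K,T); return o+r*((z-o[2])/r[:,2])[:,None]
def bydepth(uv,d,K,T):
    uv=np.atleast_2d(uv); o,r=ray(uv,K,T); return o+r*np.array([d[int(v),int(u)] for u,v in uv])[:,None]
def save(n,p): cv2.imwrite('pics/'+n+'.png',p[:,:,::-1])
E
python3 - <<'E'
from h import *
for n in ['top','side']:
    p,d,K,T=grab(n); save(n+'0',p); np.savez(n+'0',p=p,d=d,K=K,T=T); print(n,K[0],T.round(3).tolist(),(d>0).mean())
print(bot.sense())
E
```

```text
pics
top [606.74772811   0.         332.27892039] [[0.007, -0.996, 0.09, 0.514], [-1.0, -0.005, 0.018, 0.085], [-0.017, -0.09, -0.996, 1.495], [0.0, 0.0, 0.0, 1.0]] 0.9958268229166667
side [478.36023845   0.         318.94844185] [[1.0, 0.026, -0.005, 0.636], [0.021, -0.651, 0.759, -0.798], [0.017, -0.758, -0.652, 0.882], [0.0, 0.0, 0.0, 1.0]] 0.9890364583333333
{'clock': 0.1, 'q': array([ 1.30403731,  0.46828726, -0.01157275,  1.60349781,  0.00599559,
        1.07140828, -0.05630599]), 'qd': array([-0.00032819, -0.00085914, -0.00138819, -0.00087368,  0.00130874,
        0.00152456, -0.00035872]), 'effort': array([ 9.84890212e-04, -5.21643662e+01, -1.24178350e-02, -2.44367158e+01,
       -5.68019121e-02,  1.39780267e-02,  7.45873558e-05]), 'ee_pos': array([ 0.14412589, -0.63360062,  0.40385052]), 'orientation': array([-7.69111844e-04,  9.93753266e-01,  1.11596737e-01, -1.48552433e-04]), 'ft_force': array([0.2812662 , 0.61098565, 0.21414532]), 'torque': array([ 0.00717506, -0.02340078, -0.05537468]), 'grasp_force': 0.0, 'gripper_width': 0.9967646766102046}
```

View pics/top0.png

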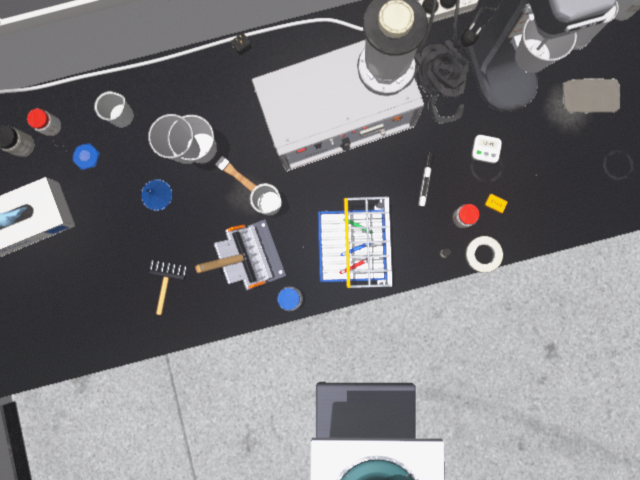

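View pics/side0.png

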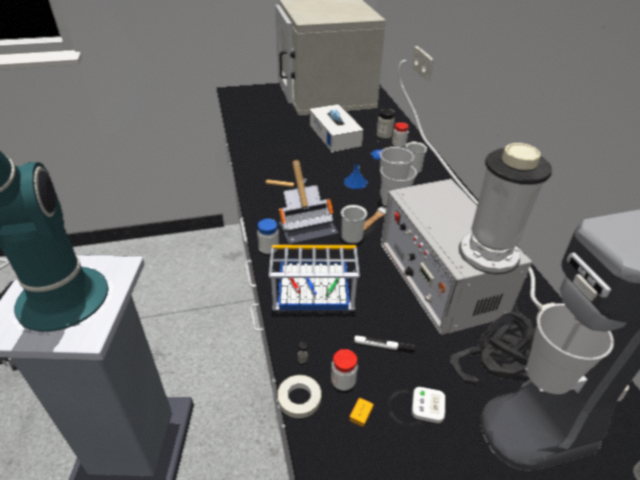

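The top view shows the tray at (355,245), with the yellow guard edge at u≈347. The rods are red (352,267), blue (355,248) and green (358,226).

There are two rake candidates: one in the rest at about (240,257), and a small one lying flat on the bench at (166,285). The one in the rest should be the one meant, and I'll check its size in an enlarged crop.

Run:
```python
from h import *
z=np.load('top0.npz'); p,d,K,T=[z[k] for k in 'pdKT']
c=cv2.resize(p[190:325,140:300],None,fx=5,fy=5,interpolation=cv2.INTER_CUBIC)[:600,:800]; save('crop1',c)
hsv=cv2.cvtColor(p,cv2.COLOR_RGB2HSV)
for n,lo,hi in [('red',(0,120,80),(8,255,255)),('blue',(105,120,80),(125,255,255)),('green',(50,120,40),(90,255,255)),('yel',(20,150,120),(32,255,255))]:
    m=cv2.inRange(hsv,lo,hi); m[:,:310]=0; m[:,400:]=0;m[:195]=0;m[295:]=0
    N,l,s,ce=cv2.connectedComponentsWithStats(m)
    for i in range(1,N):
        if s[i,4]>8: print(n,s[i],ce[i].round(1), onplane(ce[i],K,T,.12 if n=='yel' else .02).round(3), bydepth(ce[i],d,K,T).round(3))
# tray wall corners, rest, rake
for uv in [(237,262),(205,268),(265,255),(181,270),(165,300),(355,245)]: print(uv,bydepth(uv,d,K,T).round(3))
```

```text
red [354 261  10   7  30] [358.1 263.6] [[0.571 0.048 0.02 ]] [[0.571 0.048 0.017]]
blue [318 211  28  71 282] [324.  245.2] [[0.615 0.131 0.02 ]] [[ 0.616  0.132 -0.002]]
blue [352 210  13   2  26] [358.  210.5] [[0.701 0.048 0.02 ]] [[0.703 0.048 0.002]]
blue [382 214   3  12  20] [382.9 219.6] [[ 0.678 -0.012  0.02 ]] [[ 0.679 -0.013  0.017]]
blue [383 229   2  11  20] [383.4 234.4] [[ 0.642 -0.014  0.02 ]] [[ 0.642 -0.014  0.018]]
blue [383 243   3  12  19] [384.3 248.9] [[ 0.607 -0.016  0.02 ]] [[ 0.607 -0.016  0.019]]
blue [350 244  15   9  48] [357.  247.8] [[0.609 0.051 0.02 ]] [[0.61  0.05  0.013]]
blue [384 258   2  11  21] [384.5 263.2] [[ 0.572 -0.016  0.02 ]] [[ 0.572 -0.016  0.019]]
blue [371 273  16   8  28] [380.2 277.7] [[ 0.537 -0.006  0.02 ]] [[ 0.537 -0.007 -0.002]]
blue [351 279  17   2  30] [359.9 279.6] [[0.532 0.043 0.02 ]] [[0.532 0.043 0.017]]
green [349 220  11   6  25] [353.7 223.3] [[0.669 0.059 0.02 ]] [[0.669 0.059 0.022]]
yel [344 198   7  90 237] [346.7 241. ] [[0.618 0.076 0.12 ]] [[0.618 0.076 0.127]]
(237, 262) [[0.57  0.332 0.081]]
(205, 268) [[0.554 0.39  0.153]]
(265, 255) [[0.591 0.277 0.001]]
(181, 270) [[ 0.553  0.486 -0.005]]
(165, 300) [[0.479 0.521 0.004]]
(355, 245) [[0.616 0.055 0.014]]
```

View pics/crop1.png

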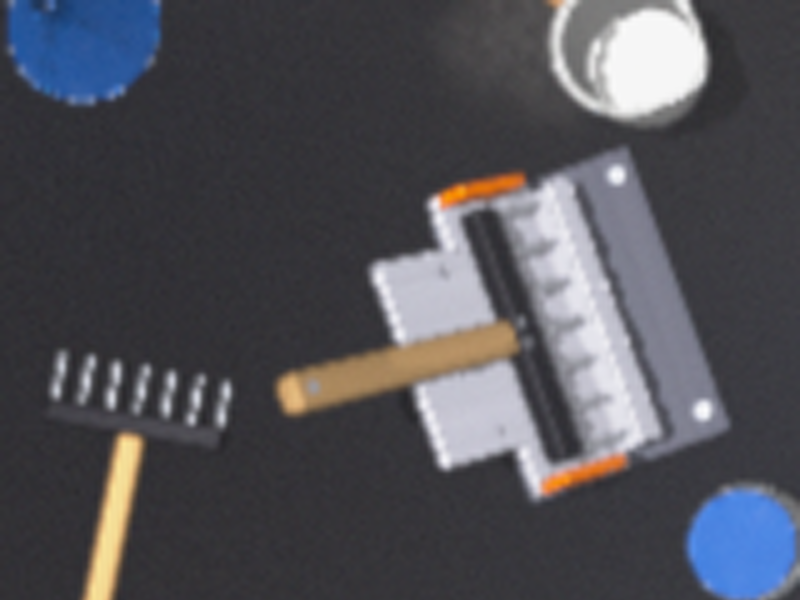

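The rake in the rest has a head about 125 mm wide, so it is the described one. The one at (166,285) has a head of only about 84 mm and is a decoy. Next I'll bring the wrist camera over.

Run:
```python
from h import *
c=cams.calibration('wrist'); print({k:np.round(v,3).tolist() for k,v in c.items()})
z=np.load('top0.npz'); p,d,K,T=[z[k] for k in 'pdKT']
hsv=cv2.cvtColor(p,cv2.COLOR_RGB2HSV); m=cv2.inRange(hsv,(20,150,120),(32,255,255)); m[:,:330]=0; m[:,365:]=0
v,u=np.nonzero(m); P=onplane(np.c_[u,v],K,T,.123)[:,:2]; print(cv2.fitLine(P.astype(np.float32),cv2.DIST_HUBER,0,.01,.01).ravel(), P.min(0),P.max(0))
```

```text
{'fx': 364.206, 'fy': 364.206, 'cx': 322.95, 'cy': 239.798, 'mount': [[-0.0, -0.972, -0.234, 0.067], [1.0, -0.0, 0.001, -0.001], [-0.001, -0.234, 0.972, 0.019], [0.0, 0.0, 0.0, 1.0]]}
[0.9993102  0.03713735 0.6180682  0.07642445] [0.51397705 0.06855711] [0.71615902 0.08302693]
```

{"op": "apply_moves", "data": {
  "rows": [
    [[0.3,0.9,0.2],[0,0,0.09]],
    [[0.3,0.9,0.2],[0,0,0.09]],
    [[0.4,0.9,0.2],[0,0,0.09]],
    [[0.4,0.9,0.2],[0,0,0.09]],
    [[0.4,0.9,0.2],[0,0,0.09]]
  ],
  "fingers": 1
}}

```text
clock: 0.6
ee_pos: [0.2343, -0.4074, 0.4546]
orientation: [-0.0, 0.892, 0.451, -0.0]
ft_force: [1.6, 0.2, 0.8]
gripper_width: 1.001
grasp_force: 0.0
```

{"op": "apply_moves", "data": {
  "rows": [
    [[0.5,0.9,0.2],[0,0,0.09]],
    [[0.5,0.9,0.2],[0,0,0.09]],
    [[0.5,0.9,0.2],[0,0,0.09]],
    [[0.5,0.9,0.2],[0,0,0.09]],
    [[0.5,0.9,0.1],[0,0,0.09]]
  ]
}}

```text
clock: 1.1
ee_pos: [0.3539, -0.1923, 0.4982]
orientation: [0.001, 0.681, 0.732, -0.0]
ft_force: [0.6, -1.5, -0.2]
gripper_width: 0.998
grasp_force: 0.0
```

{"op": "apply_moves", "data": {
  "rows": [
    [[0.7,0.8,0],[0,0,0.02]],
    [[0.7,0.8,0],[0,0,0]],
    [[0.7,0.8,0],[0,0,0]],
    [[0.7,0.8,0],[0,0,0]],
    [[0.7,0.8,0],[0,0,0]]
  ]
}}

```text
clock: 1.6
ee_pos: [0.5189, -0.0048, 0.4974]
orientation: [0.0, 0.672, 0.741, -0.0]
ft_force: [0.2, -0.7, -0.5]
gripper_width: 1.001
grasp_force: 0.0
```

{"op": "apply_moves", "data": {
  "rows": [
    [[0.7,0.9,0],[0,0,0]],
    [[0.7,0.9,0],[0,0,0]],
    [[0,0,0],[0,0,0]],
    [[0,0,0],[0,0,0]]
  ]
}}

```text
clock: 2.0
ee_pos: [0.5796, 0.074, 0.4964]
orientation: [-0.001, 0.671, 0.742, -0.0]
ft_force: [0.1, -0.6, -0.7]
gripper_width: 1.002
grasp_force: 0.0
```

Run:
```python
from h import *
p,d,K,T=grab('wrist'); save('w1',p); np.savez('w1',p=p,d=d,K=K,T=T); print(bot.sense()['ee_pos'],T.round(3).tolist(), bot.sense()['q'])
```

```text
[0.5793553  0.07250912 0.49673351] [[0.995, 0.098, 0.021, 0.574], [0.101, -0.967, -0.232, 0.14], [-0.002, 0.233, -0.972, 0.478], [0.0, 0.0, 0.0, 1.0]] [ 0.39421359  0.38080151 -0.75071838  1.62445082  0.27086435  1.24547995
 -0.3101207 ]
```

View pics/w1.png

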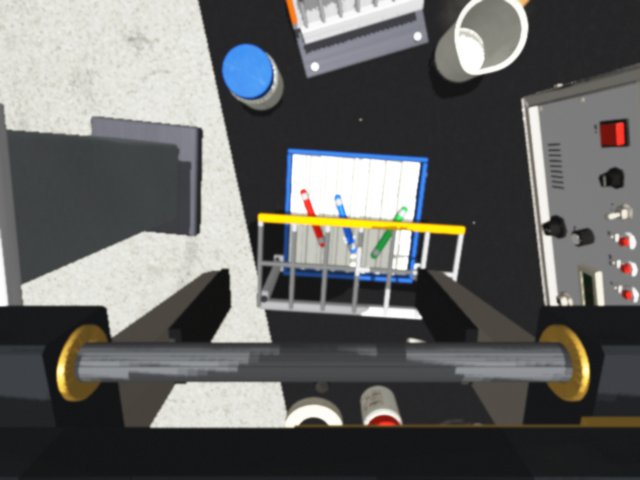

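The wrist view shows the tray with corners at (290,150), (427,158), (278,275) and (413,283). Red runs from (303,191) to (323,245), blue from (338,197) to (354,262), and green from (404,208) to (375,257). The yellow edge crosses their middles at v≈220. I'll take a second view further towards +y, which shows both the tray and the rest.

{"op": "apply_moves", "data": {
  "rows": [
    [[0,0.8,0.1],[0,0,0.02]],
    [[0,0.8,0.1],[0,0,0.02]],
    [[0,0.8,0],[0,0,0.02]],
    [[0,0,0],[0,0,0]],
    [[0,0,0],[0,0,0]]
  ]
}}

```text
clock: 2.55
ee_pos: [0.5791, 0.1919, 0.5077]
orientation: [0.001, 0.636, 0.772, -0.0]
ft_force: [0.1, -0.3, 0.1]
gripper_width: 0.998
grasp_force: 0.0
```

```bash
cat > seg.py <<'E'
from h import *
def rods(p,K,T,box,z=.018):
    # principal axis points of each coloured rod, projected to plane z
    hsv=cv2.cvtColor(p,cv2.COLOR_RGB2HSV); out={}
    for n,lo,hi in [('red',(172,110,60),(180,255,255)),('red2',(0,110,60),(8,255,255)),('blue',(100,110,50),(128,255,255)),('green',(45,100,30),(90,255,255))]:
        m=cv2.inRange(hsv,lo,hi); u0,v0,u1,v1=box; k=np.zeros_like(m); k[v0:v1,u0:u1]=1
        m=m*k; v,u=np.nonzero(m)
        if len(u): out[n]=np.c_[u,v]
    if 'red2' in out: out['red']=np.vstack([out.pop('red2'),out.get('red',np.zeros((0,2)))])
    return out
E
python3 - <<'E'
from seg import *
p,d,K,T=grab('wrist'); save('w2',p); np.savez('w2',p=p,d=d,K=K,T=T); print(bot.sense()['ee_pos'])
E
```

```text
[0.57960349 0.19071356 0.5075234 ]
```

View pics/w2.png

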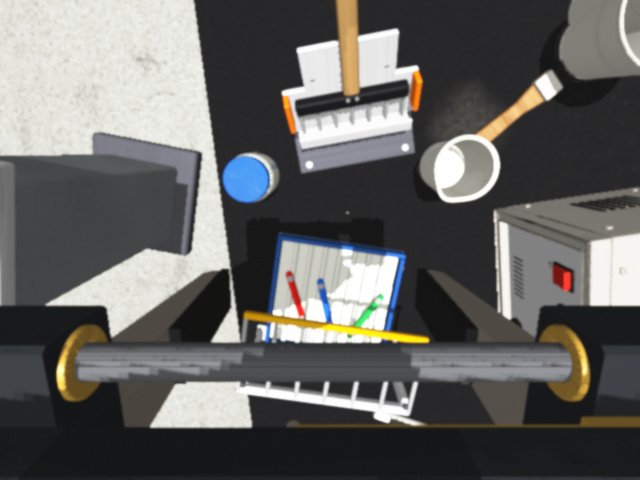

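View w2 shows the rake head from (297,103) to (410,90) with the handle running up to (346,0). The rest's front edge goes from (303,172) to (414,153). The tray's front corners are at (279,234) and (406,252), and the rods sit in front of and below the yellow edge. Now the numbers.

Run:
```python
from seg import *
V={n:[np.load(n+'.npz')[k] for k in 'pdKT'] for n in ['top0','w1','w2']}
# tray: blue wall mask -> outer edges
for n,box in [('w1',(270,140,440,300)),('w2',(262,225,415,320))]:
    p,d,K,T=V[n]; hsv=cv2.cvtColor(p,cv2.COLOR_RGB2HSV); m=cv2.inRange(hsv,(100,120,60),(128,255,255)); k=np.zeros_like(m); k[box[1]:box[3],box[0]:box[2]]=1; m*=k
    # front wall: topmost blue pixel per column ; right wall: rightmost per row; left
    top=[(u,np.nonzero(m[:,u])[0].min()) for u in range(box[0]+24,box[2]-30,3) if m[:,u].any()]
    P=onplane(top,K,T,.022); f=cv2.fitLine(P[:,:2].astype(np.float32),cv2.DIST_HUBER,0,.001,.001).ravel(); print(n,'front',f, np.degrees(np.arctan2(f[1],f[0])))
    rows=range(*((165,208) if n=='w1' else (260,305)),3)
    for nm,fn in [('L',np.min),('R',np.max)]:
        P=onplane([(fn(np.nonzero(m[v])[0]),v) for v in rows],K,T,.022); f=cv2.fitLine(P[:,:2].astype(np.float32),cv2.DIST_HUBER,0,.001,.001).ravel(); print(nm,f,np.degrees(np.arctan2(f[1],f[0])))
    print('wall depth z', np.median(bydepth(top,d,K,T)[:,2]))
    rb=(288,170,415,300) if n=='w1' else (280,262,398,340)
    for c,uv in rods(p,K,T,rb).items():
        if c=='blue': # drop wall component
            N,l,s,ce=cv2.connectedComponentsWithStats(cv2.inRange(hsv,(100,110,50),(128,255,255))[rb[1]:rb[3],rb[0]:rb[2]])
            print('bluecomps',[(s[i].tolist(),ce[i].round(1).tolist()) for i in range(1,N) if s[i,4]>15])
        P=onplane(uv,K,T,.020); f=cv2.fitLine(P[:,:2].astype(np.float32),cv2.DIST_HUBER,0,.001,.001).ravel(); t=(P[:,:2]-f[2:])@f[:2]
        print(c,len(uv),'ends',(f[2:]+f[:2]*t.min()).round(4),(f[2:]+f[:2]*t.max()).round(4),'ang',np.degrees(np.arctan2(f[1],f[0])).round(1),'z',np.median(bydepth(uv,d,K,T)[:,2]).round(4))
# rest corners & handle
p,d,K,T=V['w2']
print('rest front corners',onplane([(303,172),(414,153),(309,164),(405,147)],K,T,.004).round(4).tolist(), bydepth([(309,166),(405,149),(350,155)],d,K,T).round(4).tolist())
for n,roi in [('w2',(335,0,365,90)),('top0',(195,250,245,275))]:
    p,d,K,T=V[n]; hsv=cv2.cvtColor(p,cv2.COLOR_RGB2HSV); m=cv2.inRange(hsv,(8,70,60),(25,255,255)); m=cv2.erode(m,np.ones((3,3)) if n=='w2' else np.ones((2,2))); v,u=np.nonzero(m); s=(u>roi[0])&(u<roi[2])&(v>=roi[1])&(v<roi[3])
    P=bydepth(np.c_[u,v][s],d,K,T).astype(np.float32); f=cv2.fitLine(P,cv2.DIST_HUBER,0,.001,.001).ravel(); t=(P-f[3:])@f[:3]
    print(n,'handle dir',f[:3].round(3),'tilt',np.degrees(np.arccos(abs(f[2]))).round(1),'ends',(f[3:]+f[:3]*t.min()).round(4),(f[3:]+f[:3]*t.max()).round(4),s.sum())
p,d,K,T=V['w2']; print('head ends', bydepth([(299,104),(408,90),(352,98)],d,K,T).round(4).tolist())
```

```text
w1 front [0.9993265  0.03669447 0.6070073  0.14445402] 2.1029103
L [ 0.02541312 -0.99967706  0.5302327   0.09808157] -88.54378
R [ 0.04153459 -0.99913704  0.70335627  0.11230434] -87.61955
wall depth z 0.0019194883754583558
bluecomps [([0, 0, 3, 43, 109], [0.8, 18.9]), ([47, 25, 5, 4, 17], [48.9, 26.6]), ([49, 35, 9, 13, 73], [53.1, 40.9]), ([56, 58, 10, 16, 99], [60.4, 65.4]), ([120, 63, 7, 37, 153], [124.0, 83.1]), ([62, 79, 6, 4, 16], [64.8, 80.4]), ([7, 99, 27, 9, 189], [20.0, 103.4]), ([40, 102, 26, 8, 185], [52.4, 105.4]), ([71, 104, 28, 9, 206], [84.7, 107.9]), ([103, 105, 23, 10, 179], [114.4, 109.3])]
blue 1255 ends [ 0.5374 -0.0182] [ 0.7089 -0.0115] ang 2.2 z 0.0228
green 209 ends [0.6507 0.014 ] [0.6831 0.0837] ang 65.1 z 0.0237
red 221 ends [0.5518 0.0924] [0.5849 0.0224] ang -64.7 z 0.0237
w2 front [0.9992119  0.03969382 0.60407996 0.14698812] 2.2748861
L [ 0.03706686 -0.99931276  0.53168094  0.07383767] -87.87573
R [ 0.03484112 -0.99939287  0.70375293  0.10942948] -88.00334
wall depth z 0.010506168702088314
bluecomps [([105, 6, 13, 63, 333], [112.2, 42.5]), ([38, 17, 5, 5, 23], [40.0, 19.2]), ([39, 27, 13, 33, 186], [45.2, 42.4])]
blue 542 ends [0.5981 0.0577] [0.7071 0.0738] ang 8.4 z 0.023
green 197 ends [0.6506 0.0148] [0.6835 0.0836] ang 64.5 z 0.0236
red 247 ends [0.551  0.0926] [0.5807 0.0333] ang -63.4 z 0.0237
rest front corners [[0.547, 0.2265, 0.004], [0.6839, 0.2777, 0.004], [0.5529, 0.2381, 0.004], [0.6706, 0.2828, 0.004]] [[0.5536, 0.2359, 0.0107], [0.6699, 0.2801, 0.0102], [0.6029, 0.2595, 0.0064]]
w2 handle dir [-0.251  0.59   0.767] tilt 39.9 ends [0.586  0.3249 0.0704] [0.5143 0.4935 0.2895] 1581
top0 handle dir [-0.223  0.607  0.763] tilt 40.3 ends [0.5808 0.3211 0.0671] [0.3669 0.9041 0.7995] 307
head ends [[0.5322, 0.3019, 0.0647], [0.6476, 0.34, 0.0582], [0.5882, 0.3193, 0.0633]]
```

{"op": "apply_moves", "data": {
  "rows": [
    [[-0.14,0.8,-0.1],[0,0,0.05]],
    [[-0.14,0.8,-0.3],[0,0,0.057]],
    [[-0.14,0.8,-0.3],[-0.042,-0.016,0]],
    [[-0.14,0.8,-0.3],[-0.042,-0.016,0]],
    [[-0.14,0.8,-0.3],[-0.042,-0.016,0]]
  ]
}}

```text
clock: 3.1
ee_pos: [0.5459, 0.391, 0.4421]
orientation: [0.089, 0.568, 0.816, -0.061]
ft_force: [1.1, -0.9, -0.3]
gripper_width: 1.003
grasp_force: 0.0
```

{"op": "apply_moves", "data": {
  "rows": [
    [[-0.14,0.8,-0.4],[-0.042,-0.016,0]],
    [[-0.14,0.8,-0.4],[-0.042,-0.016,0]],
    [[0,0,0],[0,0,0]],
    [[0,0,0],[0,0,0]]
  ]
}}

```text
clock: 3.5
ee_pos: [0.5309, 0.472, 0.4014]
orientation: [0.145, 0.56, 0.809, -0.1]
ft_force: [0.4, -0.1, 0.8]
gripper_width: 0.999
grasp_force: 0.0
```

Run:
```python
from seg import *
p,d,K,T=grab('wrist'); save('w3',p); np.savez('w3',p=p,d=d,K=K,T=T)
s=bot.sense(); print(s['ee_pos'],R.from_quat(np.roll(s['orientation'],-1)).as_matrix().round(3).tolist(),s['q'].round(2))
# blue rod in w1: components inside tray, excluding guard
z=np.load('w1.npz'); p,d,K,T=[z[k] for k in 'pdKT']
ey=np.array([.9993,.0375]);ex=np.array([.0375,-.9993]);o=.6203*ey-.040*ex; print('tray o',o)
hsv=cv2.cvtColor(p,cv2.COLOR_RGB2HSV); m=cv2.inRange(hsv,(100,110,50),(128,255,255)); m[:190]=0;m[268:]=0;m[:,:328]=0;m[:,366:]=0
v,u=np.nonzero(m); P=onplane(np.c_[u,v],K,T,.02)[:,:2]-o; P=np.c_[P@ex,P@ey]; P=P[P[:,0]<.06]
f=cv2.fitLine(P.astype(np.float32),cv2.DIST_HUBER,0,.001,.001).ravel(); t=(P-f[2:])@f[:2]
print('blue',(f[2:]+f[:2]*t.min()).round(4),(f[2:]+f[:2]*t.max()).round(4),np.degrees(np.arctan(f[1]/f[0])))
for n in ['red','green']:
    uv=rods(p,K,T,(288,170,415,300))[n]; P=onplane(uv,K,T,.02)[:,:2]-o; P=np.c_[P@ex,P@ey]; print(n,P.min(0),P.max(0),P.mean(0), (P.min(0)+P.max(0))/2)
```

```text
[0.53201686 0.47080061 0.40251508] [[-0.328, 0.937, 0.123], [0.879, 0.35, -0.325], [-0.347, 0.002, -0.938]] [-0.44  0.71 -0.65  1.36  0.69  1.47 -0.82]
tray o [0.61836579 0.06323325]
blue [-0.0277 -0.0223] [0.0448 0.0052] 20.72937
red [-0.03136217 -0.0668869 ] [ 0.03962088 -0.03481079] [ 0.00337635 -0.05045535] [ 0.00412936 -0.05084885]
green [-0.01801198  0.0285027 ] [0.05018202 0.06719363] [0.01963713 0.04623199] [0.01608502 0.04784816]
```

View pics/w3.png

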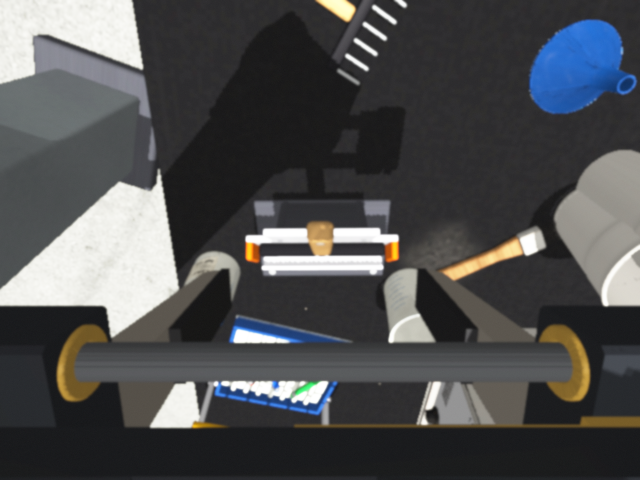

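View w3 looks nearly along the handle, whose top end is at (320,228). The cheeks are at (252,249) and (392,249), so the rake is centred between them. I'll check the predicted rake pose in several views.

Run:
```python
from seg import *
tip=np.array([.5985,.297,.022]); yaw=np.radians(20.8)
ex=np.array([np.sin(yaw),-np.cos(yaw),0]); ey=np.array([np.cos(yaw),np.sin(yaw),0])
a=np.radians(40); zz=-np.sin(a)*ex+np.cos(a)*np.array([0,0,1]); xx=np.cos(a)*ex+np.sin(a)*np.array([0,0,1])
def proj(P,K,T): 
    c=np.linalg.inv(T)@np.append(P,1); q=K@c[:3]; return (q[:2]/q[2]).round(1)
for n in ['top0','w2','w3']:
    z=np.load(n+'.npz'); K,T=z['K'],z['T']
    print(n,'end',[proj(tip+185*.001*zz+.007*i*xx+.009*j*ey,K,T).tolist() for i,j in [(1,1),(1,-1),(-1,1),(-1,-1)]],'hbase',proj(tip+.05*zz+.007*xx,K,T),'headL/R',proj(tip+.05*zz+.007*xx-.064*ey,K,T),proj(tip+.05*zz+.007*xx+.064*ey,K,T))
    hsv=cv2.cvtColor(z['p'],cv2.COLOR_RGB2HSV); m=cv2.inRange(hsv,(8,70,60),(25,255,255)); 
    roi={'top0':(190,250,250,280),'w2':(330,0,370,110),'w3':(300,200,345,270)}[n]; k=np.zeros_like(m); k[roi[1]:roi[3],roi[0]:roi[2]]=1; v,u=np.nonzero(m*k); 
    rows=sorted(set(v)); print([(int(r),int(u[v==r].min()),int(u[v==r].max())) for r in rows[::max(1,len(rows)//8)]])
z=np.load('w3.npz'); cv2.imwrite('pics/w3c.png',cv2.resize(z['p'][180:300,230:410],None,fx=4,fy=4,interpolation=cv2.INTER_CUBIC)[:,:,::-1])
```

```text
top0 end [[196.3, 261.9], [199.0, 269.6], [192.8, 263.8], [195.4, 271.4]] hbase [242.6 254.4] headL/R [251.7 279.9] [233.6 229.2]
[(254, 239, 241), (256, 233, 242), (258, 225, 243), (260, 213, 243), (262, 205, 236), (264, 197, 228), (266, 195, 222), (268, 195, 216), (270, 196, 209), (272, 197, 201)]
w2 end [[358.7, -46.9], [335.4, -42.2], [355.6, -56.5], [332.8, -51.9]] hbase [353.3  95.3] headL/R [295.8 105.9] [411.6  84.6]
[(0, 335, 357), (12, 335, 358), (24, 336, 358), (36, 337, 357), (48, 340, 357), (60, 341, 357), (72, 342, 358), (84, 343, 358), (96, 345, 349)]
w3 end [[336.8, 239.0], [308.6, 239.0], [336.7, 217.3], [308.7, 217.4]] hbase [323.2 253.7] headL/R [259.6 253.8] [386.8 253.6]
[(221, 310, 329), (225, 306, 333), (229, 307, 332), (233, 308, 332), (237, 308, 332), (241, 309, 332), (245, 309, 333), (249, 311, 332), (253, 312, 330)]
```

View pics/w3c.png

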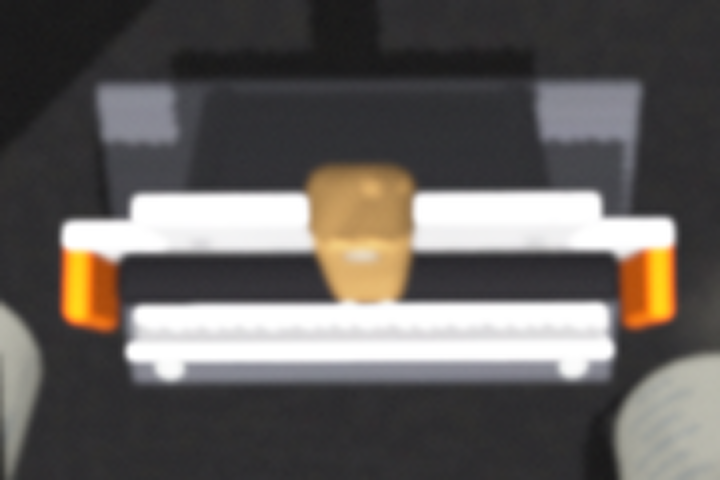

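{"op": "apply_moves", "data": {
  "rows": [
    [[0.06,-0.19,-0.7],[0,0,0.01]],
    [[0.06,-0.19,-0.7],[0,0,0]],
    [[0.06,-0.19,-0.7],[0,0,0]],
    [[0,0,0],[0,0,0]],
    [[0,0,0],[0,0,0]]
  ]
}}

```text
clock: 4.05
ee_pos: [0.5413, 0.4422, 0.299]
orientation: [0.146, 0.555, 0.813, -0.098]
ft_force: [-0.4, 0.5, 1.0]
gripper_width: 0.995
grasp_force: 0.0
```

Run:
```python
from seg import *
p,d,K,T=grab('wrist'); save('w4',p); np.savez('w4',p=p,d=d,K=K,T=T)
s=bot.sense(); M=R.from_quat(np.roll(s['orientation'],-1)).as_matrix(); print(s['ee_pos'],s['ee_pos']+.171*M[:,2],M.round(3).tolist(),s['ft_force'])
hsv=cv2.cvtColor(p,cv2.COLOR_RGB2HSV); m=cv2.inRange(hsv,(8,70,60),(25,255,255)); m[:,:270]=0;m[:,380:]=0;m[330:]=0; v,u=np.nonzero(m)
print([(int(r),int(u[v==r].min()),int(u[v==r].max())) for r in sorted(set(v))[::10]])
```

```text
[0.54088415 0.44352433 0.3002216 ] [0.56306726 0.38893857 0.13969339] [[-0.341, 0.931, 0.13], [0.875, 0.365, -0.319], [-0.345, 0.005, -0.939]] [-0.34433718  0.28243724  0.1461739 ]
[(287, 306, 331), (297, 293, 340), (307, 293, 340), (317, 292, 340), (327, 299, 334)]
```

View pics/w4.png

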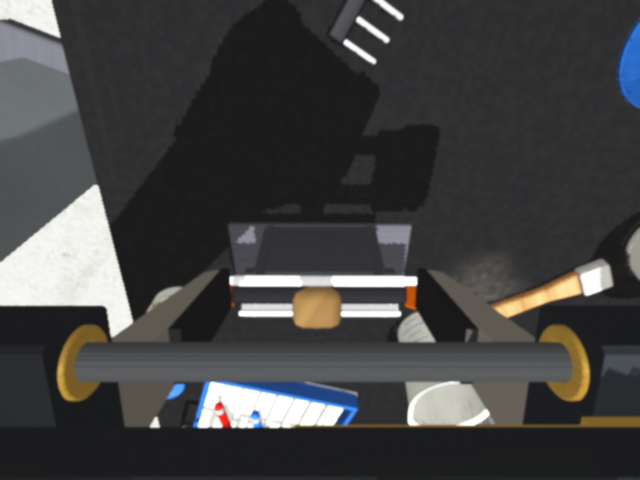

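View w4 shows the handle end between the open fingers at (316,308), about 3 mm to the tool's -y side. I'll make a small correction and then close.

{"op": "apply_moves", "data": {
  "rows": [
    [[-0.04,-0.06,-0.05],[0,0,0]],
    [[0,0,0],[0,0,0]]
  ]
}}

```text
clock: 4.3
ee_pos: [0.5373, 0.4415, 0.2968]
orientation: [0.146, 0.554, 0.814, -0.097]
ft_force: [0.5, -0.3, -0.7]
gripper_width: 1.001
grasp_force: 0.0
```

{"op": "apply_moves", "data": {
  "rows": [
    [[0,0,0],[0,0,0]],
    [[0,0,0],[0,0,0]],
    [[0,0,0],[0,0,0]],
    [[0,0,0],[0,0,0]],
    [[0,0,0],[0,0,0]]
  ],
  "fingers": -1,
  "newtons": 55
}}

```text
clock: 4.8
ee_pos: [0.5374, 0.4413, 0.295]
orientation: [0.146, 0.554, 0.814, -0.098]
ft_force: [0.3, 0.3, 0.6]
gripper_width: 0.588
grasp_force: 0.0
```

{"op": "apply_moves", "data": {
  "rows": [
    [[0,0,0],[0,0,0]],
    [[0,0,0],[0,0,0]],
    [[0,0,0],[0,0,0]],
    [[0,0,0],[0,0,0]],
    [[0,0,0],[0,0,0]]
  ]
}}

```text
clock: 5.3
ee_pos: [0.5375, 0.4412, 0.2951]
orientation: [0.146, 0.554, 0.814, -0.098]
ft_force: [0.5, 1.4, 0.2]
gripper_width: 0.192
grasp_force: 55.0
```

Run:
```python
from seg import *
s=bot.sense(); M=R.from_quat(np.roll(s['orientation'],-1)).as_matrix(); print(s['ee_pos'],s['ee_pos']+.171*M[:,2],M.round(4).tolist(),s['ft_force'],s['torque'],s['gripper_width'],s['grasp_force'])
```

```text
[0.53753278 0.44124687 0.29506932] [0.55947437 0.38636025 0.13461053] [[-0.3443, 0.9301, 0.1283], [0.8729, 0.3674, -0.321], [-0.3457, 0.0015, -0.9384]] [0.52860224 1.35646928 0.18081546] [ 0.34963444 -0.04039914 -0.05995536] 0.1923240112501494 54.99869763851166
```

The rake is gripped at 17.7 mm opening and 55 N. I'll lift it straight up and work out the targets for the tray.

{"op": "apply_moves", "data": {
  "rows": [
    [[0,0,0.2],[0,0,0]],
    [[0,0,0.4],[0,0,0]],
    [[0,0,0.6],[0,0,0]],
    [[0,0,0.8],[0,0,0]],
    [[0,0,0.6],[0,0,0]]
  ]
}}

```text
clock: 5.8
ee_pos: [0.5372, 0.4415, 0.4294]
orientation: [0.146, 0.554, 0.814, -0.097]
ft_force: [-0.0, 0.4, -0.6]
gripper_width: 0.194
grasp_force: 55.0
```

```bash
cat > tgt.py <<'E'
from seg import *
def fr(yaw,a,tip):  # rake pose: yaw of its y axis, lean a towards -x
    ex=np.array([np.sin(yaw),-np.cos(yaw),0]); ey=np.array([np.cos(yaw),np.sin(yaw),0]); k=np.array([0,0,1.])
    T=np.eye(4); T[:3,:3]=np.c_[np.cos(a)*ex+np.sin(a)*k,ey,-np.sin(a)*ex+np.cos(a)*k]; T[:3,3]=tip; return T
def mk(p,q): T=np.eye(4); T[:3,:3]=R.from_quat(np.roll(q,-1)).as_matrix(); T[:3,3]=p; return T
QR=R.from_matrix([[-0.3443,0.9301,0.1283],[0.8729,0.3674,-0.321],[-0.3457,0.0015,-0.9384]])
TR=np.eye(4); TR[:3,:3]=QR.as_matrix(); TR[:3,3]=[0.53753,0.44125,0.29507]
RK=fr(np.radians(21.4),np.radians(40),[.5976,.2966,.022])
G=np.linalg.inv(TR)@RK    # rake in tool
try: G=np.load('G.npy')
except Exception: pass
rad=np.radians
TY=rad(2.15); EY=np.array([np.cos(TY),np.sin(TY),0]); EX=np.array([np.sin(TY),-np.cos(TY),0]); O=.6203*EY-.040*EX
def now(): s=bot.sense(); return mk(s['ee_pos'],s['orientation']),s
def rakenow(): T,s=now(); return T@G
def tray(P): P=np.asarray(P)-O; return np.array([P@EX,P@EY,P[2]])
def goto(tip,a,psi):  # tip in tray m; prints world shift (units) and rotvec units
    W=fr(TY-rad(psi),rad(a),O+EX*tip[0]+EY*tip[1]+np.array([0,0,tip[2]])); Tt=W@np.linalg.inv(G); T,s=now()
    return (Tt[:3,3]-T[:3,3])/.05, R.from_matrix(Tt[:3,:3]@T[:3,:3].T).as_rotvec()/(np.pi/2), Tt
E
python3 - <<'E'
from tgt import *
print(G.round(3).tolist()); print('tray tip now',tray(rakenow()[:3,3]))
for tip in [(-.11,0,.09),(-.06,0,.06),(.012,0,.032)]:
    a,b,Tt=goto(tip,30,6.9); print(tip,a.round(2),b.round(3),Tt[:3,3].round(3))
print(bot.sense()['ft_force'],bot.sense()['ee_pos'])
E
```

```text
[[-0.941, -0.002, 0.338, -0.053], [-0.001, 1.0, 0.003, 0.002], [-0.338, 0.002, -0.941, 0.31], [0.0, 0.0, 0.0, 1.0]]
tray tip now [-0.23489832 -0.0116809   0.15611942]
(-0.11, 0, 0.09) [ 1.65 -3.23 -0.87] [ 0.11   0.018 -0.29 ] [0.62  0.28  0.386]
(-0.06, 0, 0.06) [ 1.69 -4.23 -1.47] [ 0.11   0.018 -0.29 ] [0.622 0.23  0.356]
(0.012, 0, 0.032) [ 1.75 -5.67 -2.03] [ 0.11   0.018 -0.29 ] [0.625 0.158 0.328]
[-0.02449192  0.3986602  -0.57569019] [0.53720695 0.44150925 0.42941503]
```

{"op": "apply_moves", "data": {
  "rows": [
    [[0.33,-0.65,0],[0.022,0.004,-0.058]],
    [[0.33,-0.65,0],[0.022,0.004,-0.058]],
    [[0.33,-0.65,-0.1],[0.022,0.004,-0.058]],
    [[0.33,-0.65,-0.3],[0.022,0.003,-0.058]],
    [[0.33,-0.63,-0.47],[0.022,0.003,-0.058]]
  ]
}}

```text
clock: 6.3
ee_pos: [0.6208, 0.2788, 0.3848]
orientation: [0.06, 0.733, 0.674, -0.063]
ft_force: [1.2, 0.1, -1.9]
gripper_width: 0.194
grasp_force: 55.0
```

{"op": "apply_moves", "data": {
  "rows": [
    [[0,0,0],[0,0,0]],
    [[0,0,0],[0,0,0]]
  ]
}}

```text
clock: 6.5
ee_pos: [0.6205, 0.2786, 0.3824]
orientation: [0.06, 0.732, 0.675, -0.066]
ft_force: [-0.3, 0.6, -0.8]
gripper_width: 0.191
grasp_force: 55.0
```

Run:
```python
from tgt import *
print('tray tip',tray(rakenow()[:3,3]))
for n in ['wrist','side','top']:
    p,d,K,T=grab(n); np.savez(n+'5',p=p,d=d,K=K,T=T)
    if n=='wrist': W=p
    RKn=rakenow()
    def proj(P): c=np.linalg.inv(T)@np.append(P,1); q=K@c[:3]; return (q[:2]/q[2]).round(1).tolist()
    print(n,[proj((RKn@[0,y,0,1])[:3]) for y in (-.06,0,.06)],'head',[proj((RKn@[.007,y,.05,1])[:3]) for y in (-.064,.064)])
w=cv2.resize(W[170:345,200:440],None,fx=2.3,fy=2.3,interpolation=cv2.INTER_CUBIC)
z=np.load('side5.npz'); sd=cv2.resize(z['p'][160:330,240:370],None,fx=2.36,fy=2.36)
h=min(len(w),len(sd)); out=np.hstack([w[:h],sd[:h,:240]]); print(out.shape); save('mix5',out[:600,:800])
```

```text
tray tip [-0.10861075 -0.00058477  0.08634997]
wrist [[253.6, 293.0], [324.0, 292.9], [394.4, 292.8]] head [[234.6, 305.6], [413.9, 305.4]]
side [[290.4, 230.5], [313.0, 232.3], [335.8, 234.0]] head [[289.5, 211.8], [338.6, 215.6]]
top [[301.7, 269.6], [304.0, 243.9], [306.3, 218.4]] head [[291.8, 270.0], [296.9, 213.6]]
(401, 792, 3)
```

View pics/mix5.png

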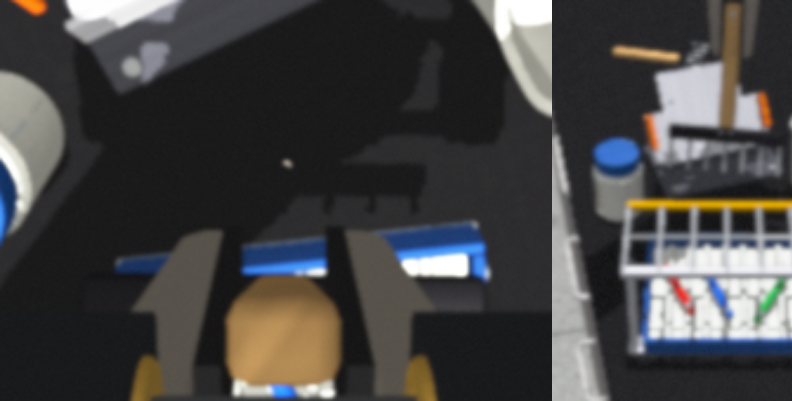

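The mix shows the rake head, seen dark in the wrist view at about u 237–411, v 297, as predicted. In the side view it is at about (291,214), within 1–2 px of prediction. Now I'll move in under the guard, above the rods.

{"op": "apply_moves", "data": {
  "rows": [
    [[0.03,-0.3,-0.4],[0,0,0]],
    [[0.03,-0.5,-0.35],[0,0,0]],
    [[0.02,-0.6,-0.17],[0,0,0]],
    [[0.02,-0.6,0],[0,0,0]],
    [[0.01,-0.4,0],[0,0,0]]
  ]
}}

```text
clock: 7.15
ee_pos: [0.6253, 0.1592, 0.336]
orientation: [0.061, 0.731, 0.676, -0.066]
ft_force: [0.0, -0.1, -0.2]
gripper_width: 0.196
grasp_force: 55.0
```

{"op": "apply_moves", "data": {
  "rows": [
    [[0,0,0],[0,0,0]],
    [[0,0,0],[0,0,0]]
  ]
}}

```text
clock: 7.35
ee_pos: [0.6252, 0.1615, 0.3365]
orientation: [0.06, 0.731, 0.676, -0.065]
ft_force: [-0.7, 1.3, -1.9]
gripper_width: 0.194
grasp_force: 55.0
```

Run:
```python
from tgt import *
print('tray tip',tray(rakenow()[:3,3]), np.degrees(R.from_matrix(rakenow()[:3,:3]).as_euler('ZYX')))
p,d,K,T=grab('side'); np.savez('side6',p=p,d=d,K=K,T=T); RKn=rakenow()
def proj(P): c=np.linalg.inv(T)@np.append(P,1); q=K@c[:3]; return (q[:2]/q[2])
u0,v0,f=262,240,6.6
print('tips',[((proj((RKn@[0,y,0,1])[:3])-[u0,v0])*f).round(0).tolist() for y in np.arange(-3,4)*.02])
for x in (-.02,.02,.06): print('crests x',x,[((proj(O+EX*x+EY*y+[0,0,.013])-[u0,v0])*f).round(0).tolist() for y in np.arange(-3,4)*.02])
save('s6',cv2.resize(p[240:320,262:370],None,fx=f,fy=f,interpolation=cv2.INTER_CUBIC))
```

```text
tray tip [0.00813372 0.00047391 0.04027996] [-94.56558634 -29.94409094  -0.1310165 ]
tips [[184.0, 230.0], [236.0, 235.0], [289.0, 239.0], [341.0, 244.0], [394.0, 248.0], [446.0, 253.0], [499.0, 257.0]]
crests x -0.02 [[185.0, 244.0], [236.0, 244.0], [288.0, 244.0], [339.0, 244.0], [390.0, 244.0], [441.0, 244.0], [492.0, 244.0]]
crests x 0.02 [[182.0, 318.0], [235.0, 318.0], [287.0, 318.0], [340.0, 318.0], [392.0, 318.0], [444.0, 318.0], [497.0, 318.0]]
crests x 0.06 [[179.0, 396.0], [233.0, 396.0], [287.0, 396.0], [340.0, 396.0], [394.0, 395.0], [448.0, 395.0], [502.0, 395.0]]
```

View pics/s6.png

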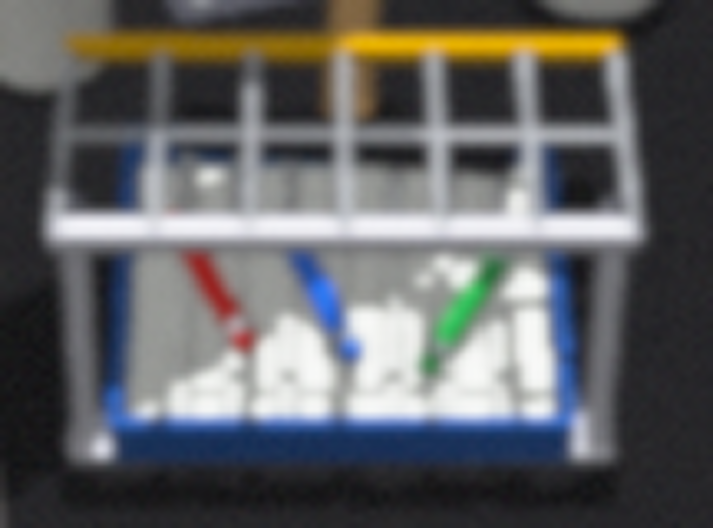

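View s6 shows the tray through the guard, with the rods at red (215,300), blue (325,300) and green (470,310) in the crop. The tines are hidden behind the guard's rear bar at v≈228. All ten pictures are now used, so from here I measure numerically. First, where the head lies laterally in the wrist camera.

Run:
```python
from tgt import *
p,d,K,T=grab('wrist'); np.savez('w7',p=p,d=d,K=K,T=T); RKn=rakenow()
def proj(P): c=np.linalg.inv(T)@np.append(P,1); q=K@c[:3]; return (q[:2]/q[2]).round(1).tolist()
print('head top edge/bottom', [[proj((RKn@[x,y,z,1])[:3]) for y in (-.064,.064)] for x,z in ((-.007,.05),(.007,.05),(.007,.034))])
g=p.max(2); 
for v in (288,292,296,300,304,308,312): print(v,'L',g[v,222:250].tolist(),'R',g[v,400:428].tolist())
print('col245',g[270:330:2,245].tolist(),'col400',g[270:330:2,400].tolist())
print('depth',d[300,236:262:4].round(3),d[300,390:416:4].round(3))
```

```text
head top edge/bottom [[[236.2, 287.6], [413.5, 287.7]], [[235.7, 307.3], [414.0, 307.3]], [[240.6, 305.7], [408.7, 305.7]]]
288 L [27, 27, 27, 26, 27, 32, 56, 97, 132, 148, 149, 145, 132, 113, 93, 78, 70, 66, 79, 107, 134, 150, 151, 150, 151, 152, 152, 153] R [255, 255, 255, 255, 255, 255, 255, 255, 255, 255, 249, 182, 121, 139, 196, 232, 243, 245, 243, 231, 183, 106, 56, 46, 43, 36, 31, 28]
292 L [27, 27, 27, 26, 27, 27, 32, 56, 97, 132, 147, 145, 127, 90, 53, 33, 28, 27, 29, 28, 27, 28, 27, 27, 27, 27, 28, 27] R [43, 43, 41, 41, 42, 41, 43, 46, 51, 58, 67, 81, 100, 137, 194, 232, 243, 246, 244, 233, 186, 108, 57, 46, 44, 38, 31, 28]
296 L [27, 27, 26, 28, 27, 27, 27, 31, 55, 96, 130, 137, 115, 74, 42, 29, 30, 30, 29, 30, 30, 30, 29, 29, 29, 30, 30, 29] R [56, 55, 55, 55, 55, 56, 53, 52, 44, 34, 39, 63, 92, 132, 190, 230, 242, 245, 244, 233, 188, 110, 58, 49, 46, 40, 32, 29]
300 L [27, 27, 26, 28, 27, 26, 27, 27, 30, 55, 92, 115, 101, 64, 37, 31, 30, 31, 32, 32, 30, 31, 32, 32, 32, 31, 31, 30] R [33, 32, 32, 31, 31, 31, 31, 31, 29, 30, 39, 62, 90, 131, 189, 230, 243, 246, 244, 234, 
[... 414 characters left out ...]
28, 28, 28, 27, 28, 28, 29, 28, 28, 30, 28, 29, 30, 30, 29, 30, 28, 29, 29, 28, 28, 29, 28, 28]
312 L [29, 28, 29, 27, 29, 29, 30, 29, 28, 29, 29, 28, 28, 30, 29, 29, 29, 29, 28, 28, 28, 29, 29, 28, 28, 29, 29, 30] R [30, 29, 30, 30, 28, 27, 29, 29, 29, 29, 29, 29, 28, 29, 29, 30, 28, 28, 29, 28, 29, 30, 29, 29, 29, 29, 30, 29]
col245 [221, 221, 222, 222, 220, 221, 221, 221, 219, 150, 36, 27, 28, 29, 31, 32, 31, 32, 29, 30, 28, 28, 29, 29, 28, 29, 28, 28, 30, 28] col400 [255, 255, 255, 255, 255, 255, 255, 255, 255, 255, 148, 43, 51, 56, 52, 33, 32, 31, 28, 28, 28, 30, 27, 28, 28, 28, 30, 29, 29, 27]
depth [0.261 0.261 0.26  0.262 0.262 0.261 0.14 ] [0.26  0.26  0.261 0.261 0.259 0.261 0.332]
```

Run:
```python
from tgt import *
G[1,3]-=.001; np.save('G.npy',G)
z=np.load('w7.npz'); T=z['T']; print('pred head depth',[(np.linalg.inv(T)@(rakenow()@[x,0,.05,1]))[2].round(4) for x in (-.007,.007)])
print(tray(rakenow()[:3,3]),goto((.012,0,.028),30,6.9)[:2])
```

```text
pred head depth [np.float64(0.2629), np.float64(0.2614)]
[ 0.00705783 -0.00061889  0.04000786] (array([ 0.01054231, -0.0904124 , -0.24286662]), array([-0.00090316, -0.00144218, -0.00235837]))
```

{"op": "apply_moves", "data": {
  "rows": [
    [[0.01,-0.06,-0.12],[0,0,0]],
    [[0.01,0,-0.12],[0,0,0]],
    [[0,0,0],[0,0,0]]
  ]
}}

```text
clock: 7.75
ee_pos: [0.6261, 0.1569, 0.3221]
orientation: [0.06, 0.732, 0.676, -0.067]
ft_force: [-0.4, -0.5, -0.7]
gripper_width: 0.192
grasp_force: 55.0
```

{"op": "apply_moves", "data": {
  "rows": [
    [[0,0,-0.06],[0,0,0]],
    [[0,0,-0.06],[0,0,0]],
    [[0,0,-0.04],[0,0,0]],
    [[0,0,0],[0,0,0]]
  ]
}}

```text
clock: 8.15
ee_pos: [0.6264, 0.1567, 0.3152]
orientation: [0.06, 0.732, 0.676, -0.066]
ft_force: [0.2, 0.2, -1.6]
gripper_width: 0.195
grasp_force: 55.0
```

Run:
```python
from tgt import *
print(tray(rakenow()[:3,3]),bot.sense()['ft_force'],bot.sense()['torque'])
```

```text
[ 0.01327424 -0.00010158  0.01919373] [ 0.24443218  0.21860859 -1.56653187] [ 0.15741005 -0.10029584 -0.01125802]
```

{"op": "apply_moves", "data": {
  "rows": [
    [[0,0,-0.03],[0,0,0]],
    [[0,0,-0.03],[0,0,0]],
    [[0,0,0],[0,0,0]]
  ]
}}

```text
clock: 8.45
ee_pos: [0.6264, 0.1567, 0.3124]
orientation: [0.06, 0.732, 0.675, -0.066]
ft_force: [0.1, 0.8, -1.2]
gripper_width: 0.191
grasp_force: 55.0
```

Run:
```python
from tgt import *
print(tray(rakenow()[:3,3]),bot.sense()['ft_force'],bot.sense()['torque'])
```

```text
[ 1.33100825e-02 -5.48644581e-05  1.63550607e-02] [ 0.10180591  0.81585151 -1.23198418] [ 0.23632099 -0.14630341  0.00912679]
```

{"op": "apply_moves", "data": {
  "rows": [
    [[0,0,-0.02],[0,0,0]],
    [[0,0,0],[0,0,0]]
  ]
}}

```text
clock: 8.65
ee_pos: [0.6264, 0.1567, 0.3114]
orientation: [0.06, 0.732, 0.676, -0.066]
ft_force: [-0.4, -0.7, -0.6]
gripper_width: 0.192
grasp_force: 55.0
```

{"op": "apply_moves", "data": {
  "rows": [
    [[0,0,-0.02],[0,0,0]],
    [[0,0,0],[0,0,0]]
  ]
}}

```text
clock: 8.85
ee_pos: [0.6264, 0.1567, 0.3103]
orientation: [0.06, 0.732, 0.675, -0.066]
ft_force: [0.1, -0.4, -0.6]
gripper_width: 0.194
grasp_force: 55.0
```

Run:
```python
from tgt import *
print(tray(rakenow()[:3,3]),bot.sense()['ft_force'],bot.sense()['torque'])
```

```text
[ 0.0133319  -0.0001472   0.01431173] [ 0.14520267 -0.38200561 -0.64955421] [ 0.24237135 -0.10072598 -0.005497  ]
```

{"op": "apply_moves", "data": {
  "rows": [
    [[0,0.1,0],[0,0,0]],
    [[-0.005,0.12,0],[0,0,0]],
    [[-0.005,0.12,0],[0,0,0]],
    [[-0.005,0.12,0],[0,0,0]],
    [[-0.005,0.12,0],[0,0,0]]
  ]
}}

```text
clock: 9.35
ee_pos: [0.6253, 0.1866, 0.3105]
orientation: [0.06, 0.732, 0.676, -0.066]
ft_force: [0.5, 0.5, -0.9]
gripper_width: 0.193
grasp_force: 55.0
```

```bash
cat > look.py <<'E'
from tgt import *
def look(tag,views=('side','top'),zz=.018):
    for n in views:
        p,d,K,T=grab(n); np.savez(tag+n,p=p,d=d,K=K,T=T)
        hsv=cv2.cvtColor(p,cv2.COLOR_RGB2HSV)
        for c,rs in [('red',[((0,110,60),(8,255,255)),((172,110,60),(180,255,255))]),('blue',[((100,110,50),(128,255,255))]),('green',[((45,100,30),(90,255,255))])]:
            m=sum(cv2.inRange(hsv,*r) for r in rs); v,u=np.nonzero(m)
            P=onplane(np.c_[u,v],K,T,zz)-O; P=np.c_[P@EX,P@EY]; k=(abs(P[:,0])<.069)&(abs(P[:,1])<.074); P=P[k]
            if c=='blue': P=P[(abs(P[:,1]+.010)<.035)&(P[:,0]<.062)]
            if len(P)<8: print(n,c,len(P)); continue
            f=cv2.fitLine(P.astype(np.float32),cv2.DIST_HUBER,0,.001,.001).ravel(); t=(P-f[2:])@f[:2]
            e=f[2:]+np.outer([t.min(),t.max()],f[:2])
            print(n,c,len(P),'ang %.1f'%np.degrees(np.arctan(f[1]/f[0])),'ends',(e*1e3).round(1).tolist(),'mid',(e.mean(0)*1e3).round(1))
    s=bot.sense(); print('tip',(tray(rakenow()[:3,3])*1e3).round(1),s['ft_force'].round(1),s['clock'])
E
python3 -c "
from look import *
look('a')"
```

```text
side red 35 ang 21.3 ends [[-11.6, -46.1], [31.4, -29.3]] mid [  9.9 -37.7]
side blue 38 ang 20.2 ends [[-11.6, -10.2], [38.2, 8.1]] mid [13.3 -1.1]
side green 35 ang -25.2 ends [[-11.8, 51.8], [44.5, 25.2]] mid [16.3 38.5]
top red 49 ang 19.2 ends [[-25.5, -53.3], [23.2, -36.4]] mid [ -1.1 -44.9]
top blue 44 ang 15.1 ends [[-31.8, -16.2], [29.3, 0.3]] mid [-1.2 -8. ]
top green 32 ang -23.6 ends [[-22.9, 53.2], [45.3, 23.4]] mid [11.2 38.3]
tip [-17.6   0.   14.4] [ 0.5  0.  -1.6] 9.45
```

{"op": "apply_moves", "data": {
  "rows": [
    [[0,0.08,0],[0,0,0]],
    [[-0.01,0.08,0],[0,0,0]],
    [[0,0,0],[0,0,0]]
  ]
}}

```text
clock: 9.75
ee_pos: [0.6248, 0.1945, 0.3106]
orientation: [0.06, 0.732, 0.676, -0.066]
ft_force: [-0.9, -0.2, -1.3]
gripper_width: 0.187
grasp_force: 55.0
```

```bash
python3 -c "
from look import *
look('b')"
```

```text
side red 39 ang 0.3 ends [[-11.3, -51.8], [44.8, -51.6]] mid [ 16.8 -51.7]
side blue 47 ang -0.3 ends [[-67.7, -11.0], [51.6, -11.7]] mid [ -8.1 -11.3]
side green 39 ang -0.4 ends [[-7.7, 50.0], [58.3, 49.5]] mid [25.3 49.8]
top red 57 ang 1.3 ends [[-35.6, -55.1], [25.4, -53.7]] mid [ -5.1 -54.4]
top blue 53 ang -0.0 ends [[-29.5, -14.9], [43.8, -15.0]] mid [  7.2 -15. ]
top green 55 ang -0.4 ends [[-24.9, 48.7], [50.9, 48.1]] mid [13.  48.4]
tip [-23.8  -0.1  14.5] [ 0.4 -0.2 -1.9] 9.85
```

All three rods now lie at 0 ± 1.3°, on the groove centres at y ≈ -50, -10 and +50. I'll lift clear, back out and check the rods again.

{"op": "apply_moves", "data": {
  "rows": [
    [[0,0,0.1],[0,0,0]],
    [[0,0,0.2],[0,0,0]],
    [[-0.01,0.3,0.05],[0,0,0]],
    [[-0.02,0.6,0],[0,0,0]],
    [[-0.02,0.6,0.3],[0,0,0]]
  ]
}}

```text
clock: 10.35
ee_pos: [0.622, 0.2696, 0.3421]
orientation: [0.06, 0.732, 0.675, -0.067]
ft_force: [0.5, -0.2, -2.2]
gripper_width: 0.192
grasp_force: 55.0
```

{"op": "apply_moves", "data": {
  "rows": [
    [[-0.02,0.5,0.7],[0,0,0]],
    [[0,0.1,0.8],[0,0,0]],
    [[0,0,0],[0,0,0]],
    [[0,0,0],[0,0,0]]
  ]
}}

```text
clock: 10.75
ee_pos: [0.621, 0.3, 0.4193]
orientation: [0.061, 0.732, 0.676, -0.065]
ft_force: [-0.0, -0.4, -2.5]
gripper_width: 0.196
grasp_force: 55.0
```

```bash
python3 -c "
from look import *
look('c',zz=.013)
T,s=now(); H=TR.copy(); H[2,3]+=.135
print('to hover',((H[:3,3]-T[:3,3])/.05).round(2),(R.from_matrix(H[:3,:3]@T[:3,:3].T).as_rotvec()/(np.pi/2)).round(3))
"
```

```text
side red 37 ang 1.4 ends [[-16.4, -52.6], [40.1, -51.2]] mid [ 11.8 -51.9]
side blue 45 ang -0.0 ends [[-16.3, -11.4], [46.9, -11.4]] mid [ 15.3 -11.4]
side green 38 ang -0.6 ends [[-9.1, 50.4], [53.6, 49.7]] mid [22.3 50.1]
top red 57 ang 1.3 ends [[-35.6, -55.2], [25.6, -53.8]] mid [ -5.  -54.5]
top blue 51 ang -1.2 ends [[-29.4, -13.9], [44.0, -15.4]] mid [  7.3 -14.7]
top green 54 ang 0.1 ends [[-22.4, 48.6], [51.2, 48.7]] mid [14.4 48.7]
tip [-128.2   -0.4  120.9] [-0.4 -0.2 -2. ] 10.85
to hover [-1.67  2.86  0.27] [-0.109 -0.019  0.29 ]
```

{"op": "apply_moves", "data": {
  "rows": [
    [[-0.33,0.57,0.14],[-0.022,-0.004,0.058]],
    [[-0.33,0.57,0.13],[-0.022,-0.004,0.058]],
    [[-0.33,0.57,0],[-0.022,-0.004,0.058]],
    [[-0.34,0.57,0],[-0.022,-0.004,0.058]],
    [[-0.34,0.58,0],[-0.021,-0.003,0.058]]
  ]
}}

```text
clock: 11.35
ee_pos: [0.5375, 0.442, 0.4297]
orientation: [0.146, 0.552, 0.815, -0.098]
ft_force: [-0.5, -0.1, -1.3]
gripper_width: 0.192
grasp_force: 55.0
```

{"op": "apply_moves", "data": {
  "rows": [
    [[0,0,0],[0,0,0]],
    [[0,0,0],[0,0,0]]
  ]
}}

```text
clock: 11.55
ee_pos: [0.5373, 0.4422, 0.4298]
orientation: [0.145, 0.553, 0.815, -0.098]
ft_force: [0.4, -1.0, -1.9]
gripper_width: 0.192
grasp_force: 55.0
```

```bash
cat > home.py <<'E'
from tgt import *
import sys
T,s=now(); H=TR.copy(); H[2,3]+=float(sys.argv[1])
print('to',((H[:3,3]-T[:3,3])/.05).round(3),(R.from_matrix(H[:3,:3]@T[:3,:3].T).as_rotvec()/(np.pi/2)).round(4),s['ft_force'],s['torque'])
E
python3 home.py .135
```

```text
to [ 0.004 -0.018  0.005] [-0.0006 -0.0006 -0.0011] [ 0.38601374 -1.04425846 -1.93197563] [0.36694525 0.0659232  0.01445763]
```

{"op": "apply_moves", "data": {
  "rows": [
    [[0.004,-0.02,-0.6],[0,0,0]],
    [[0,0,-0.6],[0,0,0]],
    [[0,0,-0.6],[0,0,0]],
    [[0,0,-0.4],[0,0,0]],
    [[0,0,-0.2],[0,0,0]]
  ]
}}

```text
clock: 12.05
ee_pos: [0.539, 0.4389, 0.3087]
orientation: [0.145, 0.554, 0.813, -0.099]
ft_force: [0.5, 0.0, -1.5]
gripper_width: 0.191
grasp_force: 55.0
```

{"op": "apply_moves", "data": {
  "rows": [
    [[0,0,0],[0,0,0]]
  ]
}}

```text
clock: 12.15
ee_pos: [0.5387, 0.4398, 0.31]
orientation: [0.145, 0.554, 0.814, -0.098]
ft_force: [0.0, -1.0, -0.8]
gripper_width: 0.194
grasp_force: 55.0
```

```bash
python3 home.py 0
```

```text
to [-0.023  0.029 -0.298] [-0.0004 -0.0004  0.0006] [ 0.00183409 -1.01377404 -0.81856899] [0.39602851 0.08931339 0.02828692]
```

{"op": "apply_moves", "data": {
  "rows": [
    [[-0.02,0.02,-0.12],[0,0,0]],
    [[0,0,-0.1],[0,0,0]],
    [[0,0,-0.04],[0,0,0]],
    [[0,0,0],[0,0,0]]
  ]
}}

```text
clock: 12.55
ee_pos: [0.5371, 0.4418, 0.2987]
orientation: [0.145, 0.554, 0.814, -0.097]
ft_force: [-1.0, -0.6, -0.8]
gripper_width: 0.192
grasp_force: 55.0
```

```bash
python3 home.py 0;python3 home.py 0
```

```text
to [ 0.008 -0.011 -0.072] [-0.0016  0.0009 -0.0004] [-1.04257879 -0.56696213 -0.83948528] [ 0.45305085  0.05149162 -0.01105183]
to [ 0.008 -0.011 -0.072] [-0.0016  0.0009 -0.0004] [-1.04257879 -0.56696213 -0.83948528] [ 0.45305085  0.05149162 -0.01105183]
```

{"op": "apply_moves", "data": {
  "rows": [
    [[0.005,-0.01,-0.04],[0,0,0]],
    [[0,0,-0.025],[0,0,0]],
    [[0,0,0],[0,0,0]],
    [[0,0,0],[0,0,0]]
  ]
}}

```text
clock: 12.95
ee_pos: [0.5376, 0.4411, 0.2954]
orientation: [0.146, 0.554, 0.814, -0.097]
ft_force: [-0.4, -0.0, -1.6]
gripper_width: 0.19
grasp_force: 55.0
```

```bash
python3 home.py 0
```

```text
to [-0.001  0.003 -0.006] [-0.0014  0.0009 -0.0002] [-0.42404435 -0.03617691 -1.57021063] [ 0.24753179 -0.12727994 -0.07542312]
```

{"op": "apply_moves", "data": {
  "rows": [
    [[0,0,0],[0,0,0]],
    [[0,0,0],[0,0,0]],
    [[0,0,0],[0,0,0]],
    [[0,0,0],[0,0,0]],
    [[0,0,0],[0,0,0]]
  ],
  "fingers": 1
}}

```text
clock: 13.45
ee_pos: [0.5374, 0.4413, 0.2953]
orientation: [0.145, 0.554, 0.814, -0.097]
ft_force: [-0.2, -0.4, 0.8]
gripper_width: 0.603
grasp_force: 0.0
```

{"op": "apply_moves", "data": {
  "rows": [
    [[0,0,0],[0,0,0]],
    [[0,0,0],[0,0,0]],
    [[0,0,0],[0,0,0]],
    [[-0.07,0.17,0.5],[0,0,0]],
    [[-0.09,0.24,0.7],[0,0,0]]
  ]
}}

```text
clock: 13.95
ee_pos: [0.5297, 0.4606, 0.3536]
orientation: [0.145, 0.554, 0.814, -0.099]
ft_force: [0.9, 0.6, 0.8]
gripper_width: 0.998
grasp_force: 0.0
```

{"op": "apply_moves", "data": {
  "rows": [
    [[-0.09,0.24,0.7],[0,0,0]],
    [[0,0,0.7],[0.05,0.02,0]],
    [[0,-0.4,0.5],[0.05,0.02,0]],
    [[0,-0.6,0],[0.05,0.02,0]],
    [[0,-0.8,0],[0.05,0.02,-0.03]]
  ]
}}

```text
clock: 14.45
ee_pos: [0.5239, 0.3844, 0.4514]
orientation: [0.004, 0.581, 0.814, -0.001]
ft_force: [1.7, -1.7, 0.7]
gripper_width: 1.001
grasp_force: 0.0
```

{"op": "apply_moves", "data": {
  "rows": [
    [[0.2,-0.9,0],[0,0,-0.04]],
    [[0.2,-0.9,0],[0,0,-0.04]],
    [[0.2,-0.9,0],[0,0,-0.04]],
    [[0.2,-0.9,0],[0,0,-0.04]],
    [[0.2,-0.9,0],[0,0,-0.03]]
  ]
}}

```text
clock: 14.95
ee_pos: [0.575, 0.1568, 0.4505]
orientation: [0.005, 0.697, 0.717, -0.004]
ft_force: [0.1, 0.5, -0.3]
gripper_width: 1.002
grasp_force: 0.0
```

{"op": "apply_moves", "data": {
  "rows": [
    [[0,-0.6,0],[0,0,0]],
    [[0,0,0],[0,0,0]],
    [[0,0,0],[0,0,0]]
  ]
}}

```text
clock: 15.25
ee_pos: [0.5749, 0.1283, 0.4505]
orientation: [0.005, 0.697, 0.717, -0.004]
ft_force: [-0.7, 1.0, -0.1]
gripper_width: 1.001
grasp_force: 0.0
```

Run:
```python
from look import *
look('e',('wrist','side','top'),zz=.013)
p,d,K,T=[np.load('ewrist.npz')[k] for k in 'pdKT']; hsv=cv2.cvtColor(p,cv2.COLOR_RGB2HSV)
for c,y,lo,hi in [('red',-.05,(0,110,60),(8,255,255)),('blue',-.01,(100,110,50),(128,255,255)),('green',.05,(45,100,30),(90,255,255))]:
    m=cv2.inRange(hsv,lo,hi); v,u=np.nonzero(m); P=onplane(np.c_[u,v],K,T,.013)-O; k=(abs(P@EX)<.05)&(abs(P@EY-y)<.015); Q=bydepth(np.c_[u,v][k],d,K,T); print(c,'depth z mm',np.percentile(Q[:,2]*1e3,[25,50,75]).round(1))
# rake before/after from top and side views
for n in ['top','side']:
    a=np.load(n+'0.npz'); b=np.load('e'+n+'.npz')
    for q in (a,b):
        hsv=cv2.cvtColor(q['p'],cv2.COLOR_RGB2HSV); m=cv2.inRange(hsv,(8,70,60),(25,255,255)); roi={'top':(190,248,250,280),'side':(285,150,312,215)}[n]; k=np.zeros_like(m); k[roi[1]:roi[3],roi[0]:roi[2]]=1; v,u=np.nonzero(m*k); print(n,len(u),u.mean().round(2),v.mean().round(2),u.min(),u.max(),v.min(),v.max())
print(bot.sense()['ee_pos'])
```

```text
wrist red 335 ang 0.4 ends [[-38.6, -51.8], [39.5, -51.3]] mid [  0.5 -51.5]
wrist blue 266 ang 0.9 ends [[-32.2, -12.1], [43.9, -10.9]] mid [  5.8 -11.5]
wrist green 249 ang 0.1 ends [[-25.6, 51.1], [51.0, 51.2]] mid [12.7 51.2]
side red 37 ang 0.6 ends [[-16.3, -51.9], [40.1, -51.4]] mid [ 11.9 -51.6]
side blue 41 ang 0.0 ends [[-16.3, -11.2], [46.9, -11.2]] mid [ 15.3 -11.2]
side green 38 ang 1.2 ends [[-9.1, 49.1], [53.6, 50.5]] mid [22.3 49.8]
top red 20 ang -4.7 ends [[10.8, -53.2], [25.6, -54.4]] mid [ 18.2 -53.8]
top blue 49 ang -0.9 ends [[-4.9, -14.3], [44.0, -15.1]] mid [ 19.5 -14.7]
top green 53 ang -1.0 ends [[-22.4, 49.8], [51.2, 48.5]] mid [14.4 49.1]
tip [-12.6 -40.3 140.7] [-0.3  0.  -0.7] 15.4
red depth z mm [14.9 15.8 16.4]
blue depth z mm [15.2 15.9 16.6]
green depth z mm [15.  15.8 16.4]
top 382 217.83 263.2 195 243 254 272
top 386 217.74 263.27 195 243 254 273
side 391 297.78 180.74 285 306 159 206
side 392 297.78 180.69 285 306 159 206
[0.57445095 0.13052516 0.45046682]
```

Rod tops are at about 15.5 mm, where 15 mm means fully down in a groove, and the rod angles are within 1°. In both views the rake sits in the same pixels as before. Handing in.

```bash
python3 -c "
from rig import bot
print(bot.close_job())"
```

```text
the job is handed in; nothing more can be done
None
```

All three rods lie straight down in their grooves, parallel to within about 1°, and the rake is back in its rest as it was; I handed the job in at about 15.5 s with no bump or hard press seen in the force readings, though I did not re-measure the bystander objects.

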